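# Refit the crank on the sanding table's damper gearbox

## Robot

A 7-joint arm with a two-finger parallel gripper is mounted at the origin on the work surface. World frame = base frame: x ahead of the robot, y to its left, z up, the work surface at z = 0. Lengths are in m, angles in rad, forces in N, time in s.
With the tool pointing down it reaches from about 0.425 to 0.825 m from the base axis. Payload 3.6 kg.
Tool frame: the origin (TCP) lies between the finger pads; the fingertips stand 25 mm ahead of it and the grasp point (between the pads) lies 6 mm ahead of it; z points along the fingers, y is the line along which they close (so a half turn about z gives the same grasp; the last joint's range is limited). The gripper opens to 93 mm and grips with 3 to 60 N. Pads are 15 mm wide; open, the fingers measure 128 mm over their backs; the gripper's body (75 mm by 188 mm) begins 65 mm behind the grasp point.
Start: joints at [-1.208, 0.615, -0.013, 1.423, 0.008, 1.103, -0.04], TCP at [0.246, 0.601, 0.244] pointing down, gripper open.
Joint ranges: [-3.12, 3.12], [-0.3, 2.06], [-1.34, 1.32], [0.26, 2.42], [-1.36, 4.5], [0.01, 1.98], [-2.84, 2.84]. Speed limits (rad/s): [2.79, 2.79, 3.14, 3.14, 3.14, 3.14, 3.14].

## Interface

Orientations are given as a unit quaternion [w, x, y, z].
In Python, from workcell import move_to, move_linear, goto_joints, grip, hold, inverse_kinematics, capture, camera_info, PlanningError, sign_off, boxes_of, place_of, read_time, read_joint_pos, read_joint_velocities, read_tau, read_position, read_tool_rot, read_wrist_force, read_moment, read_opening, read_grip_force gives the robot as it stands. Calls block until the motion is done:
- move_to(position, orientation): joint-space move of the TCP to a pose.
- move_linear(position, max_speed=0.15, orientation=None, until_force=None): straight line of the TCP; orientation=None keeps the orientation; max_speed is the mean speed in m/s. With until_force (N) it stops when the force on the tool has changed by that much, and returns True; else False.
- goto_joints(angles): joint-space move.
- grip(opening): finger opening in m; the grip force is fixed at half the most; returns when the fingers have stopped.
- hold(seconds).
- inverse_kinematics(position, orientation): joint angles nearest the present ones, or None.
- capture(name): name is "side" or "top"; returns the picture (420x560x3 uint8, red, green, blue); there is no depth.
- camera_info(name): a dict with "fx", "fy", "cx", "cy" (pixels), "position" and "rotation" of the camera in the world. Camera axes: x right, y down, z forward; pixel columns grow to the right and rows downward; lengths in m; the calibration is good to about 2 mm. A picture is of the moment at which its call begins. camera_info takes no time and is no camera call.
A pose or a line that the arm cannot do raises PlanningError and nothing moves.
- sign_off(): hands the job in; it is judged then, once.
Trained networks look in the newest picture that a camera, given by its name, has taken for a name from the list of things; names that differ only in an ending like _2 or _b are one class to them, and where a whole thing is asked for, a point or a joint stands for the part that bears it (a point fixed in the world has none). Each returns a list of dicts, best first, with "p" (0 to 1); they miss things now and then, are a little off and sometimes report something else, mostly with a low value. They report only what shows in the picture. A call takes as long as a camera call. They do not tell look-alikes from the thing itself.
- boxes_of(camera, label): "rect" ([centre column, centre row, width, height] in pixels, round what is visible of it).
- place_of(camera, label): "xy" ([column, row] in pixels: a listed point, or the origin of a listed thing).
Readings, each from a call of its own:
- read_time(): time.
- read_joint_pos(): joint angles.
- read_joint_velocities(): joint speeds.
- read_tau(): joint torques, N m.
- read_position(): TCP position.
- read_tool_rot(): TCP orientation.
- read_wrist_force(): force on the tool from outside, world axes, zero at the start.
- read_moment(): the same for the moment, N m.
- read_opening(): finger opening in m.
- read_grip_force(): force on a finger pad.
Only numpy, scipy, OpenCV 4.12 (cv2) and the standard library are available. Lean on these libraries where they do the work, as an engineer would, in place of code of your own. Each camera call takes 0.05 s, during which the arm holds its last target. There are 200 camera calls.

## Task

Put the loose crank back on the leaning spindle of the damper gearbox: turn it until the keyway in its bore finds the key on the spindle, slide it fully home against the shoulder, and let go. Leave everything else on the table where it is.

Things in the scene. Friction and masses are not known exactly. Their poses are not given: they have to be found in the camera images.
- crank_hub (a point): centre of the loose crank's hub, the place to grip it: plain aluminium square block 46 x 46 mm, 58 mm tall, closed on top; this point is half-way up (29 mm). Axes as crank_bore, hub sides along x and y. The crank (0.3 to 0.55 kg) starts lying on the table, bore downwards, and balances about the hub.
- crank_bore (a point): middle of the hub's underside, the mouth of its blind bore; z up along the bore, x along the arm towards the handle. The bore is 26 mm across and 45 mm deep; a keyway 10.5 mm wide runs along its whole depth on the +x (arm) side, out to 19 mm from the axis.
- crank_handle (a point): middle of the crank's upright black handle, 25 mm across, 110 mm along the arm (+x) from the hub's middle, top 72 mm above the hub's underside. The arm is a flat bar 24 mm wide, from 3 to 15 mm above the underside.
- crank_weight (a point): middle of the crank's round steel counterweight, 42 mm across, opposite the arm, 60 mm from the hub's middle (-x); its top is 32 mm above the hub's underside.
- crank: the crank as a whole; origin and axes as crank_bore
- spindle_seat (a point): middle of the gearbox's round shoulder (52 mm across), 130 mm above the table, on which the hub's underside must end. z points out along the spindle, which leans 30 degrees from vertical towards the robot's side; x points up the slope, rising away from the robot, y is level. Axes fixed: they do not turn with the spindle. The gearbox face, 96 mm square, lies 22 mm below it.
- spindle_nose (a point): end of the steel spindle, 42 mm out from the shoulder, axes as the seat. The spindle is 24 mm across, its last 8 mm taper to 14 mm. Its key, 8 mm wide, stands 5 mm out of it, from the shoulder up to the key's end 22 mm above; beyond that the spindle is plain round, so the hub slips over it at any angle and stops on the key's end, 22 mm short of home.
- key_end (a point): on the spindle's axis, 22 mm out from the shoulder, level with the key's end. The key's angle about the axis is not reported: up to 35 degrees either way of the seat's +x, new each time; look from above, or turn the crank in small steps and push lightly (5 N) until it slides on. It enters when keyway and key agree within about 4 degrees. The spindle is stiff (2 N m to turn).
- grinder: a black rotary grinder, 200 mm long, lying on the table, a bystander; origin under its middle
- blow_gun: a steel air blow gun, 170 mm long, lying on the table, a bystander; origin under its middle
- sanding_block: a wooden sanding block, 120 x 65 x 36 mm, a bystander; origin under its middle
- jar: a white plastic jar, 72 mm across, 100 mm tall, a bystander; origin under its middle
- brush: a wooden dust brush with black bristles, 250 mm long, a bystander; origin under its middle
- print: a white printed taper standing upright, 100 mm across at the foot, 210 mm tall, a bystander; origin under its middle
There are look-alikes about, which are no part of the job. What is shaped like the crank but blue is not meant.

How it is judged:
At the end, for the whole second after the job is handed in: The crank sits on the spindle, key in keyway: the bore's mouth within 4 mm of the seat in each of the seat's directions, the bore within 5 degrees of the spindle's axis, and the crank released and at rest (slower than 20 mm/s) (x of crank_bore in the frame of spindle_seat between -0.004 and 0.004 m and y of crank_bore in the frame of spindle_seat between -0.004 and 0.004 m and z of crank_bore in the frame of spindle_seat between -0.004 and 0.004 m and angle between the z axis of crank_bore and the z axis of spindle_seat, either way round below 0.09 rad and linear speed of crank below 0.02 m/s); the robot touches nothing.
It fails at once if one of the bystanders is moved more than 40 mm (distance of any of grinder, blow_gun, sanding_block, jar, brush, print from where it was at the start of the episode above 0.04 m).
It also fails if it takes over 61 s, if anything falls off the work surface, if the arm or the gripper's body presses on something with over 40 N, if the wrist force passes 120 N, or if a joint passes its speed limit or range.

## Working session

There is one attempt and no reset: what is moved stays moved. The work goes in short steps, each a Python script; the robot and the scene stay as the last script left them, time stands still between calls to the robot, and variables do not carry over. Pictures are saved under pics/ and viewed, at most 10 in all, crops included, and the job is handed in when it is done.

```bash
mkdir -p pics; ls; python3 - <<'E'
from workcell import *
import cv2,numpy as np
for n in ("side","top"):
    im=capture(n); cv2.imwrite(f"pics/{n}0.png",im[:,:,::-1])
    c=camera_info(n); print(n,{k:np.round(v,4).tolist() for k,v in c.items()})
    for l in ("crank_hub","crank_bore","crank_handle","crank_weight","spindle_seat","spindle_nose","key_end"):
        print(l,[(np.round(d["xy"],1).tolist(),round(d["p"],2)) for d in place_of(n,l)][:3])
print(read_time(),read_tool_rot())
E
```

```text
pics
side {'fx': 446.4419, 'fy': 446.4419, 'cx': 277.9654, 'cy': 203.5039, 'position': [-0.0678, -0.5296, 0.9248], 'rotation': [-0.3483, 0.8482, -0.3697, 0.1505]}
crank_hub [([358.5, 240.0], 0.93), ([299.8, 413.0], 0.83), ([240.9, 155.9], 0.66)]
crank_bore [([298.6, 418.2], 0.68), ([237.1, 150.8], 0.22)]
crank_handle [([382.6, 210.7], 0.85), ([273.0, 359.9], 0.55)]
crank_weight [([352.3, 258.7], 0.73)]
spindle_seat [([240.5, 151.8], 0.87)]
spindle_nose [([237.6, 145.9], 0.63), ([203.3, 151.5], 0.44)]
key_end [([239.3, 151.7], 0.93)]
top {'fx': 389.6425, 'fy': 389.6425, 'cx': 274.5493, 'cy': 209.1639, 'position': [0.2346, -0.023, 1.2635], 'rotation': [-0.0891, 0.7104, -0.6931, 0.0832]}
crank_hub [([323.3, 186.3], 0.85), ([383.0, 321.8], 0.58)]
crank_bore [([322.9, 185.9], 0.93), ([376.9, 323.0], 0.92)]
crank_handle [([344.3, 312.7], 0.94), ([317.6, 150.7], 0.83), ([195.9, 186.6], 0.74)]
crank_weight [([397.6, 330.1], 0.8), ([330.7, 199.7], 0.57)]
spindle_seat [([194.8, 183.1], 0.9)]
spindle_nose [([196.3, 187.5], 0.74)]
key_end [([193.5, 187.7], 0.97)]
0.8 [-2.00548677e-05  1.93143177e-01  9.81170583e-01  4.13185354e-06]
```

View pics/side0.png

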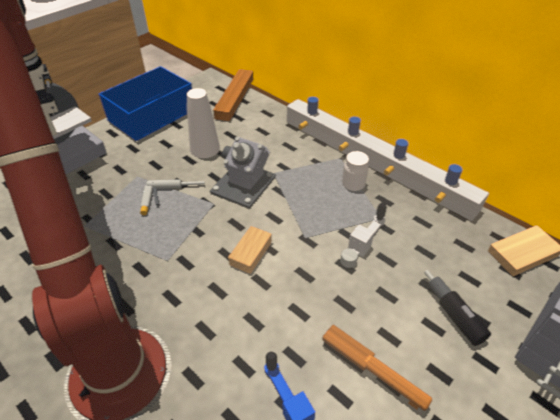

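View pics/top0.png

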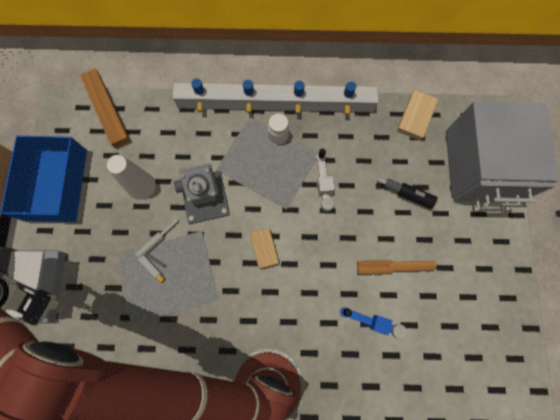

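The side view shows the aluminium crank with its hub near (362,236), handle (381,211) and weight (349,257). In the top view these are about (325,185), (322,153) and (327,202). The gearbox is at (243,155) in the side view and (197,185) in the top view. The blue crank is the look-alike, and the jar stands near the real crank's handle.

```bash
cat > h.py <<'E'
from workcell import *
import cv2,numpy as np
from scipy.spatial.transform import Rotation as R
def rot(q): return R.from_quat(np.roll(q,-1))
def quat(M): return np.roll(R.from_matrix(M).as_quat(),1)
def ray(n,p):
    c=camera_info(n); q=np.array(c["rotation"]); M=q if q.shape==(3,3) else rot(q).as_matrix()
    d=M@[(p[0]-c["cx"])/c["fx"],(p[1]-c["cy"])/c["fy"],1]
    return np.array(c["position"]),d/np.linalg.norm(d)
def tri(ps,pt):
    A=0;b=0;L=[ray("side",ps),ray("top",pt)]
    for o,d in L:
        P=np.eye(3)-np.outer(d,d);A=A+P;b=b+P@o
    x=np.linalg.solve(A,b); return x,max(np.linalg.norm(np.cross(x-o,d)) for o,d in L)
def at_z(n,p,z):
    o,d=ray(n,p); return o+d*(z-o[2])/d[2]
def proj(n,X):
    c=camera_info(n); q=np.array(c["rotation"]); M=rot(q).as_matrix()
    v=M.T@(np.array(X)-c["position"]); return np.array([c["fx"]*v[0]/v[2]+c["cx"],c["fy"]*v[1]/v[2]+c["cy"]])
E
python3 - <<'E'
from h import *
print("R",rot(camera_info("top")["rotation"]).as_matrix().round(2).tolist())
for n,s,t in [("hub",(358.5,240),(323.3,186.3)),("handle",(382.6,210.7),(317.6,150.7)),("weight",(352.3,258.7),(330.7,199.7)),
 ("seat",(240.5,151.8),(194.8,183.1)),("nose",(237.6,145.9),(196.3,187.5)),("keyend",(239.3,151.7),(193.5,187.7))]:
    x,e=tri(s,t);print(n,x.round(4),round(e,4))
s=cv2.imread("pics/side0.png");t=cv2.imread("pics/top0.png")
z=lambda im,x,y,w:cv2.resize(im[y:y+w,x:x+w],(300,300),interpolation=cv2.INTER_CUBIC)
cv2.imwrite("pics/m.png",np.vstack([np.hstack([z(s,330,190,80),z(t,285,140,80)]),np.hstack([z(s,210,130,60),z(t,170,155,60)])]))
E
```

```text
R [[0.03, -0.97, 0.24], [-1.0, -0.02, 0.01], [-0.01, -0.24, -0.97]]
hub [ 0.626  -0.169   0.0235] 0.0003
handle [ 0.7563 -0.1531  0.0218] 0.0042
weight [ 0.5796 -0.1914  0.0102] 0.0051
seat [0.5984 0.2402 0.1114] 0.0007
nose [0.5724 0.2234 0.1562] 0.0014
keyend [0.5857 0.2385 0.1188] 0.0046
```

View pics/m.png

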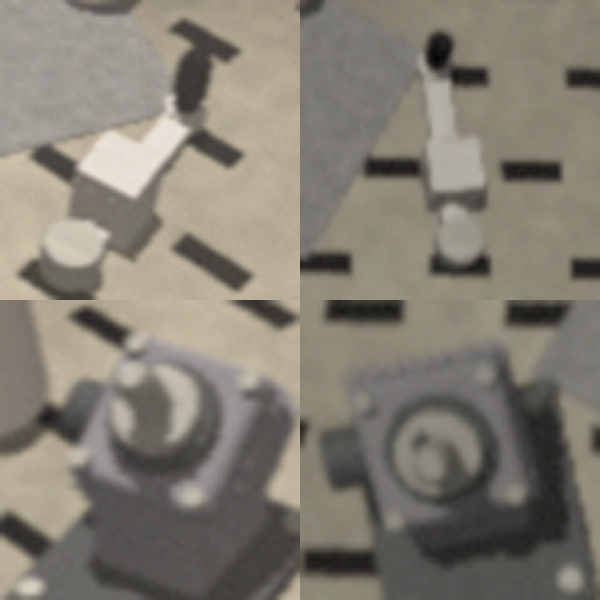

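The crops give sharper centres. Hub top face: side (363.6,234), top (326.6,183.5). Handle top: side (381.7,206.5), top (322.1,151.2). Weight top: side (349.2,254.8), top (327.9,203.2). Shoulder disc: side (241,153), top (198.2,184.8). Nose: side (236.2,145.2), top (196.8,187.4). The dark spot at the upper left of the nose, top (194.5,183), may be the key.

```bash
python3 - <<'E'
from h import *
for n,s,t in [("hubtop",(363.6,234),(326.6,183.5)),("handle",(381.7,206.5),(322.1,151.2)),("weight",(349.2,254.8),(327.9,203.2)),
 ("seat",(241,153),(198.2,184.8)),("nose",(236.2,145.2),(196.8,187.4))]:
    x,e=tri(s,t);print(n,x.round(4),round(e,4))
h=(at_z("side",(363.6,234),.058)+at_z("top",(326.6,183.5),.058))/2
a=(at_z("side",(381.7,206.5),.072)+at_z("top",(322.1,151.2),.072))/2
w=(at_z("side",(349.2,254.8),.032)+at_z("top",(327.9,203.2),.032))/2
print(h,a,w,np.linalg.norm((a-h)[:2]),np.linalg.norm((w-h)[:2]),np.arctan2(*(a-w)[1::-1]))
print([at_z(n,p,.13).round(4) for n,p in (("side",(241,153)),("top",(198.2,184.8)))])
# box face
for n in("side","top"):
    b=boxes_of(n,"print")+boxes_of(n,"jar");print(b)
s=cv2.imread("pics/side0.png");t=cv2.imread("pics/top0.png")
z=lambda im,x,y,w:cv2.resize(im[y:y+w,x:x+w],(400,400),interpolation=cv2.INTER_CUBIC)
cv2.imwrite("pics/m2.png",cv2.convertScaleAbs(np.hstack([z(s,226,137,32),z(t,182,170,32)]),alpha=1.3))
E
```

```text
hubtop [ 0.628  -0.1774  0.052 ] 0.0018
handle [ 0.735  -0.1611  0.0619] 0.0003
weight [ 0.5664 -0.1828  0.0291] 0.0001
seat [0.5903 0.228  0.1187] 0.0013
nose [0.5691 0.2218 0.1619] 0.0008
[ 0.62476989 -0.17810208  0.058     ] [ 0.72815175 -0.16265834  0.072     ] [ 0.56493292 -0.1831994   0.032     ] 0.10452903589760257 0.060053682341828445 0.12519160240502517
[array([0.5799, 0.2179, 0.13  ]), array([0.5879, 0.2248, 0.13  ])]
[{'rect': [201.8, 124.5, 37.8, 67.8], 'p': 0.76}, {'rect': [353.5, 169.3, 26.8, 41.5], 'p': 0.92}]
[{'rect': [130.9, 175.5, 48.1, 46.2], 'p': 0.64}, {'rect': [277.8, 127.8, 22.6, 31.0], 'p': 0.77}]
```

View pics/m2.png

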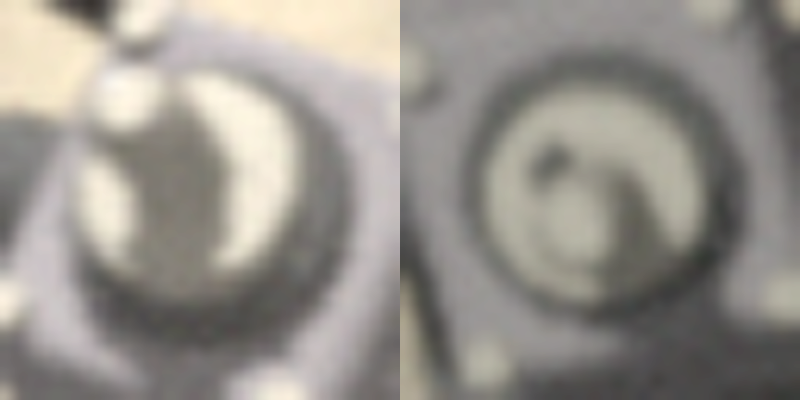

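Refined from the crop (×12.5): shoulder disc side (241.3,151.6), top (197.6,185.4). Nose side (236.4,144.8), top (196.4,187.8). The dark key end is at top (194.0,182.6). Next I fit the gearbox pose, with the four face bolts as extra constraints.

```bash
cat >> h.py <<'E'
def seatR(yaw,lean=np.pi/6):  # yaw: heading of upslope x
    z=np.array([-np.sin(lean)*np.cos(yaw),-np.sin(lean)*np.sin(yaw),np.cos(lean)])
    y=np.array([-np.sin(yaw),np.cos(yaw),0]); return np.column_stack([np.cross(y,z),y,z])
E
python3 - <<'E'
from h import *
from scipy.optimize import least_squares
obs=[("side",(241.3,151.6),"s"),("top",(197.6,185.4),"s"),("side",(236.4,144.8),"n"),("top",(196.4,187.8),"n")]
mS=[(136,343),(252,383),(190,494),(80,458)]; mT=[(365,402),(487,373),(515,494),(395,520)]
sg=[(1,1),(1,-1),(-1,-1),(-1,1)]
for g,a,b in zip(sg,mS,mT):
    obs+=[("side",(a[0]/5+210,(a[1]-300)/5+130),g),("top",((b[0]-300)/5+170,(b[1]-300)/5+155),g)]
def pts(p,k):
    M=seatR(p[3]);o=p[:3]
    l=[0,0,0] if k=="s" else [0,0,.042] if k=="n" else [k[0]*p[4],k[1]*p[4],-p[5]]
    return o+M@l
# q[6:10]: pixel biases of the two cameras (calibration), weak prior
def f(p): return np.concatenate([proj(n,pts(p,k))+(p[6:8] if n=="side" else p[8:10])-u for n,u,k in obs]+[[(p[2]-.13)/.001,(p[5]-.019)/.003],p[6:10]/1.5])
r=least_squares(f,[.59,.225,.13,0,.035,.019,0,0,0,0]);p=r.x
print(p.round(4)); print(r.fun.reshape(-1,2).round(2).tolist())
M=seatR(p[3])
for rr in(14.5,):
    uv=np.array([194,182.6])-p[8:10]
    o,d=ray("top",uv);n=M[:,2];c=p[:3]+.022*n;X=o+d*((c-o)@n)/(d@n);l=M.T@(X-c);print("key",l,np.degrees(np.arctan2(l[1],l[0])),np.linalg.norm(l))
print("hub corrected",[at_z(n,np.array(u)-b,.058).round(4) for n,u,b in(("side",(363.6,234),p[6:8]),("top",(326.6,183.5),p[8:10]))])
print("w",[at_z(n,np.array(u)-b,.032).round(4) for n,u,b in(("side",(349.2,254.8),p[6:8]),("top",(327.9,203.2),p[8:10]))])
print("h",[at_z(n,np.array(u)-b,.072).round(4) for n,u,b in(("side",(381.7,206.5),p[6:8]),("top",(322.1,151.2),p[8:10]))])
print("print foot", at_z("top",(143,192),0))
for s in(1,-1):
  for k in np.radians([-35,0,35]):
    x=M@[np.cos(k),np.sin(k),0];y=np.cross(M[:,2],x)
    T=np.column_stack([-s*x,s*y,-M[:,2]])
    for h in(.033,.1): print(s,k.round(2),h,np.round(inverse_kinematics((p[:3]+M[:,2]*(h+.006)).tolist(),quat(T).tolist()),2))
E
```

```text
[ 0.586   0.2253  0.13    0.2469  0.038   0.018   0.2044  0.3702 -0.3072
  0.1188]
[[-0.34, -0.35], [0.06, 0.13], [-0.34, 0.25], [0.08, 0.66], [0.29, -0.15], [-0.14, -0.33], [-0.41, -0.38], [-0.14, 0.27], [0.6, 0.8], [0.12, -0.38], [0.1, -0.32], [0.16, -0.4], [-0.04, -0.34], [0.14, 0.25], [-0.2, 0.08]]
key [1.50482930e-02 5.44063506e-03 1.97718140e-16] 19.877203394056682 0.016001613418483836
hub corrected [array([ 0.6256, -0.1796,  0.058 ]), array([ 0.6251, -0.1764,  0.058 ])]
w [array([ 0.5648, -0.1828,  0.032 ]), array([ 0.5661, -0.1835,  0.032 ])]
h [array([ 0.7266, -0.1644,  0.072 ]), array([ 0.7309, -0.1608,  0.072 ])]
print foot [0.59855666 0.43837116 0.        ]
1 -0.61 0.033 [-0.58  0.52  0.18  2.09  0.37  0.03  0.39]
1 -0.61 0.1 [-0.59  0.37  0.16  2.11  0.31  0.16  0.45]
1 0.0 0.033 [-0.57  0.51  0.16  2.09  0.62  0.04  0.75]
1 0.0 0.1 [-0.53  0.37  0.07  2.11  0.5   0.17  0.87]
1 0.61 0.033 [-0.55  0.51  0.13  2.09  0.86  0.05  1.13]
1 0.61 0.1 [-0.45  0.37 -0.03  2.1   0.68  0.2   1.31]
-1 -0.61 0.033 [-0.7   0.53  0.35  2.09 -1.25  0.09 -1.15]
-1 -0.61 0.1 [-0.98  0.45  0.72  2.12 -1.    0.26 -1.41]
-1 0.0 0.033 [-0.64  0.52  0.27  2.09 -0.86  0.05 -0.91]
-1 0.0 0.1 [-0.85  0.41  0.52  2.11 -0.66  0.18 -1.12]
-1 0.61 0.033 [-0.62  0.52  0.24  2.09 -0.53  0.03 -0.63]
-1 0.61 0.1 [-0.77  0.39  0.41  2.11 -0.38  0.16 -0.78]
```

The fit is good, with residuals under 1 px. The seat is at (0.586, 0.225, 0.130), yaw 0.247, and the key is at about +20°. The crank hub is at (0.6245, -0.177), yaw 0.126. Now for the grasp.

```bash
python3 - <<'E'
from h import *
yaw=.126; x=np.array([np.cos(yaw),np.sin(yaw),0]);y=np.array([-x[1],x[0],0])
q=quat(np.column_stack([-x,y,[0,0,-1]])).tolist(); c=[.6245,-.177]
p=read_position(); move_linear([p[0],p[1],.33],.25)
move_to(c+[.33],q)
print(read_joint_pos(),read_time())
move_linear(c+[.12],.2)
t=capture("top");cv2.imwrite("pics/g_t.png",t[:,:,::-1])
print("hit",move_linear(c+[.039],.08,until_force=8),read_position())
grip(.03); print(read_opening(),read_grip_force(),read_time(),read_wrist_force())
move_linear(c+[.16],.12)
hold(.2)
s=capture("side");t=capture("top")
z=lambda im,x,y,w:cv2.resize(im[y:y+w*3//4,x:x+w],(400,300),interpolation=cv2.INTER_CUBIC)
u=proj("side",c+[.15]).astype(int);v=proj("top",c+[.15]).astype(int)
cv2.imwrite("pics/lift.png",np.hstack([z(s,u[0]-70,u[1]-50,140),z(t,v[0]-70,v[1]-50,140)])[:,:,::-1]); print(u,v)
print(read_opening(),read_grip_force(),read_time(),read_wrist_force(),read_moment(),read_position())
E
```

```text
[ 0.02965971  0.57644576  0.39034643  1.29433286 -0.2169598   1.31202968
  2.11688313] 4.525
hit False [ 0.62500091 -0.17723702  0.03965715]
0.04606595576023356 29.99614991247654 7.7333 [-1.22273592  1.7774881   1.91611764]
[367 208] [330 174]
0.045826198285318996 29.99611370265484 9.1917 [-0.61697583  0.09873437 -4.09599815] [0.05828346 0.01561264 0.02366237] [ 0.62430751 -0.17698792  0.15951867]
```

View pics/lift.png

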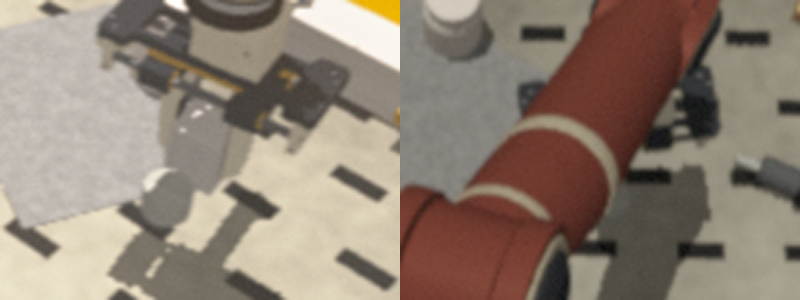

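The crank is held square in the fingers: opening 45.8 mm, weight about 0.42 kg. The counterweight shows at crop pixel (167,190). Next I move to above the spindle, aligned to the key estimate, and look from close by.

```bash
cat >> h.py <<'E'
SEAT=np.array([.586,.2253,.13]);YAW=.2469;M=seatR(YAW);HT=.0397
def pose(h,k,dx=0,dy=0):  # underside h above the seat, crank arm at angle k (deg) about the axis
    k=np.radians(k);x=M@[np.cos(k),np.sin(k),0];y=np.cross(M[:,2],x)
    return (SEAT+M@[dx,dy,h+HT]).tolist(),quat(np.column_stack([-x,y,-M[:,2]])).tolist()
E
python3 - <<'E'
from h import *
p=read_position(); move_linear([p[0],p[1],.33],.2)
P,q=pose(.14,20); print(P,inverse_kinematics(P,q))
move_to(P,q); 
P,q=pose(.065,20); move_linear(P,.1,q); hold(.2)
print(read_joint_pos().round(2) if hasattr(read_joint_pos(),'round') else read_joint_pos(),read_time(),np.round(read_position()-np.array(P),4),read_wrist_force(),read_opening())
s=capture("side");t=capture("top")
z=lambda im,x,y,w:cv2.resize(im[y:y+w*3//4,x:x+w],(400,300),interpolation=cv2.INTER_CUBIC)
u=proj("side",SEAT+M@[0,0,.065]).astype(int);v=proj("top",SEAT+M@[0,0,.065]).astype(int);print(u,v,proj("side",SEAT+M@[-.06*np.cos(.35),-.06*np.sin(.35),.065+.032]))
cv2.imwrite("pics/pre.png",np.hstack([z(s,u[0]-40,u[1]-30,80),z(t,v[0]-40,v[1]-30,80)])[:,:,::-1])
E
```

```text
[0.4988747266653776, 0.2033407366615513, 0.2856247650600636] [-0.76206544  0.22653023  0.3294251   2.10433547  0.10805867  0.31107235
  1.61293981]
[-0.66  0.38  0.25  2.11  0.06  0.15  1.66] 12.7833 [0.     0.0002 0.0007] [ 0.11733225 -0.06101733 -3.73161253] 0.04574111860752544
[233 141] [196 190] [226.15425807 157.07584345]
```

View pics/pre.png

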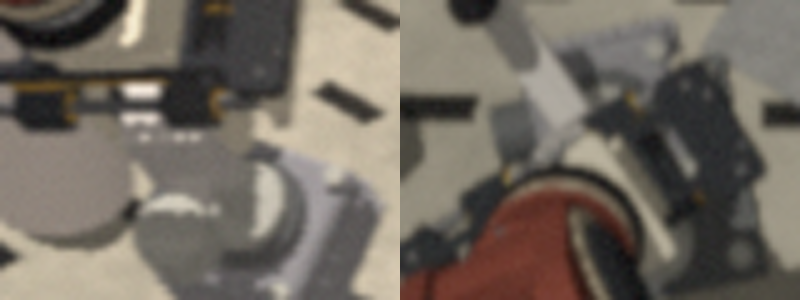

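In the side crop the crank sits just above the spindle and its counterweight shows at (182,225), a few pixels from the prediction. The top crop shows the arm pointing up-left towards the handle at (470,10). Now a light push.

```bash
cat >> h.py <<'E'
def loc():
    T=rot(read_tool_rot()).as_matrix(); return (M.T@(read_position()-SEAT-T@[0,0,-HT]))*1000
E
python3 - <<'E'
from h import *
P,q=pose(.0,20); f0=np.array(read_wrist_force())
hit=move_linear(P,.03,q,until_force=6)
print(hit,loc().round(1),(M.T@(read_wrist_force()-f0)).round(1),np.round(read_moment(),2),read_opening(),read_time())
E
```

```text
True [-0.7  0.3 19.7] [2.2 0.2 8.3] [0.09 0.36 0.04] 0.04613941685498214 14.2917
```

It stopped 20 mm out, which is the key's end. Now the angle search, with light pushes.

```bash
python3 - <<'E'
from h import *
for k in (24,16,28,12,32,8):
    a,q=pose(loc()[2]/1000+.003,k); 
    move_linear(a,.03,q); hold(.1)
    f0=np.array(read_wrist_force()); P,q=pose(-.002,k)
    hit=move_linear(P,.03,q,until_force=6)
    l=loc();print(k,hit,l.round(1),(M.T@(read_wrist_force()-f0)).round(1),np.round(read_moment(),2),round(read_time(),2))
    if l[2]<17 or read_time()>32: break
E
```

```text
24 True [-0.7  0.2 19.6] [ 3.3 -2.   6.6] [ 0.08  0.15 -0.04] 15.06
16 True [-0.8  0.4 20. ] [ 4.  -1.   7.2] [ 0.01  0.21 -0.03] 15.8
28 True [-0.5  0.2 -1.5] [ 4.4 -2.5  7.9] [ 0.09  0.15 -0.03] 17.03
```

It slid on at 28°. I'll seat it firmly, release and back off.

```bash
python3 - <<'E'
from h import *
P,q=pose(-.008,28); print(move_linear(P,.02,q,until_force=15),loc().round(1))
hold(.2); grip(.07); hold(.2); print(loc().round(1),read_opening(),np.round(read_wrist_force(),1))
P,q=pose(.10,28); P=(np.array(P)).tolist()
move_linear(P,.1,q); P,q=pose(.16,28); move_linear([P[0]-.03,P[1],P[2]+.03],.15)
hold(.3)
s=capture("side");t=capture("top")
z=lambda im,x,y,w:cv2.resize(im[y:y+w*3//4,x:x+w],(400,300),interpolation=cv2.INTER_CUBIC)
u=proj("side",SEAT).astype(int);v=proj("top",SEAT).astype(int)
print(u,v,read_time(),np.round(read_wrist_force(),1))
for n in("side","top"):print([(np.round(d["xy"],1).tolist(),round(d["p"],2)) for d in place_of(n,"crank_bore")][:3],proj(n,SEAT))
cv2.imwrite("pics/end.png",np.hstack([z(s,u[0]-50,u[1]-45,100),z(t,v[0]-50,v[1]-40,100)])[:,:,::-1])
E
```

```text
True [-0.5  0.2 -1.5]
[-2.7  0.4 -2. ] 0.06987705794182984 [ 0.7 -0.2 -0.3]
[240 150] [197 185] 20.65 [ 0.5 -0.1  1.2]
[([301.0, 419.0], 0.76), ([238.4, 153.5], 0.55), ([238.6, 107.1], 0.38)] [240.76849683 150.87138202]
[([198.8, 185.8], 0.73), ([376.3, 323.2], 0.67)] [197.98208754 185.4050546 ]
```

View pics/end.png

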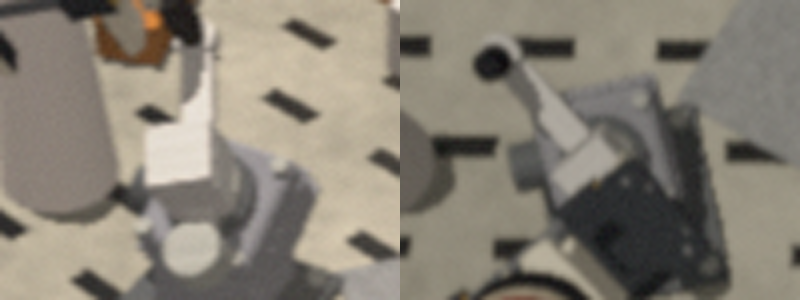

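The crank sits on the shoulder and released. In the side crop the hub top is near (180,152) and the weight top near (190,250), and the gripper is clear. One projection check, then I hand it in.

```bash
python3 - <<'E'
from h import *
k=np.radians(28)
for h in(-.001,.021):
    w=SEAT+M@[-.06*np.cos(k),-.06*np.sin(k),h+.032];t=SEAT+M@[0,0,h+.058]
    print(h,"weight",proj("side",w),"obs 237.5,167.5; hubtop",proj("side",t),"obs 235,143")
    if h<0: e=np.linalg.norm(proj("side",w)-[237.5,167.5])+np.linalg.norm(proj("side",t)-[235,143]);print(e)
if e<7: print(sign_off())
E
```

```text
-0.001 weight [237.51677024 166.33802773] obs 237.5,167.5; hubtop [234.04447001 142.36739328] obs 235,143
2.3080552447414404
0.021 weight [234.83324086 163.27704242] obs 237.5,167.5; hubtop [231.29008672 138.88387884] obs 235,143
the job is handed in; nothing more can be done
None
```

The crank is on the spindle with key in keyway, pushed home to the shoulder and released, and the job is handed in at about 21 s; the final picture matches the seated pose to about 1 px, but no verdict came back.

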